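# Load and lock the flanged jars in the shaker

## Robot

A 7-joint arm with a two-finger parallel gripper is mounted at the origin on the work surface. World frame = base frame: x ahead of the robot, y to its left, z up, the work surface at z = 0. Lengths are in mm, angles in rad, forces in N, time in s.
With the tool pointing down it reaches from about 425 to 875 mm from the base axis. Payload 8.4 kg.
Tool frame: the origin (TCP) lies at the very end of the fingers, on their centre line; the grasp point (between the pads) lies 19 mm behind it; z points along the fingers, y is the line along which they close (so a half turn about z gives the same grasp; the last joint's range is limited). The gripper opens to 87 mm and grips with 3 to 60 N. Pads are 19 mm wide; open, the fingers measure 117 mm over their backs; the gripper's body (75 mm by 190 mm) begins 51 mm behind the grasp point.
Start: joints at [1.056, 0.333, 0.04, 1.465, -0.013, 1.343, -0.059], TCP at [262.524, -594.596, 222.546] pointing down, gripper open.
Joint ranges: [-2.58, 2.58], [-0.38, 2.09], [-1.3, 1.39], [0.25, 2.4], [-1.5, 4.64], [0.08, 2.09], [-2.65, 2.65]. Speed limits (rad/s): [2.22, 2.22, 2.79, 2.79, 3.14, 3.14, 3.14].

## Interface

Orientations are given as a unit quaternion [w, x, y, z].
In Python, from station import arm gives the robot as it stands. The module is installed in compiled form; this text tells all that it offers. Calls block until the motion is done:
- arm.move_ptp(position, orientation): joint-space move of the TCP to a pose.
- arm.servo_line(position, attitude=None, velocity=150): straight line of the TCP; attitude=None keeps the orientation; velocity is the mean speed in mm/s.
- arm.set_joints(angles): joint-space move.
- arm.move_gripper(opening, effort=None): opening from 0.0 (shut) to 1.0 (fully open); effort is the grip in N (None keeps the last); returns when the fingers have stopped.
- arm.wait(seconds).
- arm.inverse_kinematics(position, orientation): joint angles nearest the present ones, or None.
- arm.observe(): the state.
- arm.get_image(name): name is "scene" or "top" or "wrist"; returns the picture (400x640x3 uint8, red, green, blue); there is no depth.
- arm.camera_info(name): a dict with "camera_matrix" (3x3 intrinsics, pixels), "position" and "rotation" of the camera in the world; the wrist camera has in their place "tool_from_camera" (4x4, takes a point from camera to tool coordinates, whose origin is the TCP and whose axes are the flange's). Camera axes: x right, y down, z forward; pixel columns grow to the right and rows downward; lengths in mm; the calibration is good to about 2 mm. A picture is of the moment at which its call begins: read the wrist's pose just before it. camera_info takes no time and is no camera call.
A pose or a line that the arm cannot do raises arm.IKError and nothing moves.
- arm.job_done(): hands the job in; it is judged then, once.
The state is a dict: "time_s": time; "joint_pos": joint angles; "joint_vel": joint speeds; "joint_efforts": joint torques, N m; "ee_pos": TCP position; "tcp_rot": TCP orientation; "force": force on the tool from outside, world axes, zero at the start; "ft_torque": the same for the moment, N m; "width": opening from 0.0 (shut) to 1.0 (fully open); "finger_force": force on a finger pad.
Only numpy, scipy, OpenCV 4.12 (cv2) and the standard library are available. Lean on these libraries where they do the work, as an engineer would, in place of code of your own. Each camera call takes 0.05 s, during which the arm holds its last target. There are 200 camera calls.

## Task

Unlock the shaker by lifting its gate over the detent bump, sliding it fully open towards its handle end and letting it down again; then, in order of number from the lowest, slide each jar that is there sideways into the slot of its own number, upright and fully home with its foot under the slotted plate. Lift the gate back over the bump to its fully shut, lowered position, and only when it is shut press the start button all the way down; leave the other things on the bench alone.

Things in the scene. Friction and masses are not known exactly. Their poses are not given: they have to be found in the camera images.
- shaker: Low white orbital shaker, fixed to the bench, under an aluminium plate with four slots 34 mm wide, 64 mm apart. Origin on the bench, z up; slots open to its +x (away from the robot); +y runs along the row towards the gate handle. Jar feet stand on a floor 30 mm above the bench; the plate lies 42 to 50 mm above the bench; plate and floor end 24 mm to +x of the slot points
- gate_bar (a point): Middle of the gate bar's top, 28 mm above the bench when down; the bar runs along y, 10 mm wide, its centre 32 mm to +x of the slot points. Jars pass over it. Four teeth on it, 10 mm square, rise to 58 mm above the bench: in front of the slot mouths when shut, midway between them when open (54 mm clear)
- slot_1 (a point): Slot number 1 (marked by one black stud behind it on the plate; slot 4 is nearest the gate handle, slot 1 nearest the start button): the point on the housing floor, 30 mm above the bench, over which the jar's axis lies when it is pushed home; the slot's blind end stops the jar 1 mm further in (-x of the shaker)
- slot_2 (a point): Slot number 2 (marked by two black studs behind it on the plate; slot 4 is nearest the gate handle, slot 1 nearest the start button): the point on the housing floor, 30 mm above the bench, over which the jar's axis lies when it is pushed home; the slot's blind end stops the jar 1 mm further in (-x of the shaker)
- slot_3 (a point): Slot number 3 (marked by three black studs behind it on the plate; slot 4 is nearest the gate handle, slot 1 nearest the start button): the point on the housing floor, 30 mm above the bench, over which the jar's axis lies when it is pushed home; the slot's blind end stops the jar 1 mm further in (-x of the shaker)
- slot_4 (a point): Slot number 4 (marked by four black studs behind it on the plate; slot 4 is nearest the gate handle, slot 1 nearest the start button): the point on the housing floor, 30 mm above the bench, over which the jar's axis lies when it is pushed home; the slot's blind end stops the jar 1 mm further in (-x of the shaker)
- jar_1_mid (a point): Jar number 1 (one black stud on its white cap), may be absent: upright round amber jar 70 mm high, barrel and cap 28 mm across, with a heavy flat steel foot flange 44 mm across and 6 mm thick at the bottom; about 130 g. Point: on its axis, half-way up (35 mm above its underside); z up the axis. Grip it high, so that fingertips stay above the plate
- jar_2_mid (a point): Jar number 2 (two black studs on its white cap), may be absent: upright round amber jar 80 mm high, barrel and cap 28 mm across, with a heavy flat steel foot flange 44 mm across and 6 mm thick at the bottom; about 130 g. Point: on its axis, half-way up (40 mm above its underside); z up the axis. Grip it high, so that fingertips stay above the plate
- jar_3_mid (a point): Jar number 3 (three black studs on its white cap), may be absent: upright round amber jar 90 mm high, barrel and cap 28 mm across, with a heavy flat steel foot flange 44 mm across and 6 mm thick at the bottom; about 130 g. Point: on its axis, half-way up (45 mm above its underside); z up the axis. Grip it high, so that fingertips stay above the plate
- jar_4_mid (a point): Jar number 4 (four black studs on its white cap), may be absent: upright round amber jar 100 mm high, barrel and cap 28 mm across, with a heavy flat steel foot flange 44 mm across and 6 mm thick at the bottom; about 130 g. Point: on its axis, half-way up (50 mm above its underside); z up the axis. Grip it high, so that fingertips stay above the plate
- gate_slide (a joint): Travel of the gate along the shaker's +y, m: 0 shut, 0.032 open (end stops there). A detent bump stops it from travelling unless the gate is lifted; on either side of the bump it has about 4 mm of play
- gate_lift (a joint): Height of the gate above its rest, m: 0 down, 0.022 most. It must be lifted at least 0.012 to clear the bump; it sinks by its own weight (about 2.5 N) when let go, unless it stands on the bump
- gate_grip (a point): Centre of the upper part of the gate's handle, a black upright block 22 mm square and 40 mm high on top of a steel post, at the +y end of the gate; the point lies 15 mm below the block's top (85 mm above the bench with the gate down) and moves with the gate
- start (a joint): Travel of the start button, m: 0 up, 0.006 fully pressed (about 5 N); springs back
- start_top (a point): Centre of the top face of the round grey start button, 28 mm across, on the pod at the shaker's -y end; 58 mm above the bench; pressed straight down
- wash_bottle_mid (a point): Bystander: white bottle, 52 mm across, 140 mm high; point at its centre
- instrument_case_mid (a point): Bystander: blue case 70 x 130 x 50 mm; point at its centre
- dish_stack_mid (a point): Bystander: stack of amber culture dishes 90 mm across, 36 mm high; point at its centre
There are look-alikes about, which are no part of the job. Leave any red look-alike of the part that bears jar_1_mid alone.

How it is judged:
By the outcome, as a careful person would: the job done as asked, in the order asked, and still so for the second after the job is handed in, with the robot touching nothing.
Of jar_1, jar_2, jar_3, jar_4 only 3 to 4 are there at a start; the rules pass over those that are not, and their reading is None.
At some moment in a run one of jar_1, jar_2, jar_3, jar_4 may be knocked a few centimetres aside while the robot is not near it.
It also fails if it takes over 210 s, if anything falls off the work surface, if the arm or the gripper's body presses on something with over 40 N, if the wrist force passes 120 N, or if a joint passes its speed limit or range.

## Working session

There is one attempt and no reset: what is moved stays moved. The work goes in short steps, each a Python script; the robot and the scene stay as the last script left them, time stands still between calls to the robot, and variables do not carry over. Pictures are saved under pics/ and viewed, at most 14 in all, crops included, and the job is handed in when it is done.

```bash
ls; mkdir -p pics; python3 - <<'E'
from station import arm
import cv2
for n in ("scene","top","wrist"):
    im=arm.get_image(n); cv2.imwrite(f"pics/{n}0.png",im[:,:,::-1])
    c=arm.camera_info(n); print(n,{k:getattr(v,'tolist',lambda:v)() for k,v in c.items()})
o=arm.observe(); print(o)
E
```

```text
pics
scene {'camera_matrix': [[500.69769251581175, 0.0, 316.1097860065103], [0.0, 500.69769251581175, 198.0646505164483], [0.0, 0.0, 1.0]], 'position': [980.4783184261485, -566.529928036037, 1164.0945881503244], 'rotation': [-0.2618899882147835, 0.9152482693857145, 0.29270982263039136, -0.08975076152880314]}
top {'camera_matrix': [[480.238213287891, 0.0, 319.94060972868044], [0.0, 480.238213287891, 200.35784992162488], [0.0, 0.0, 1.0]], 'position': [474.7815908248581, -6.404513219154466, 1511.0688238842527], 'rotation': [0.012768799016314973, -0.704528608858384, 0.708892124616988, -0.030795336136557827]}
wrist {'camera_matrix': [[297.9246990969206, 0.0, 321.11478663304547], [0.0, 297.9246990969206, 193.84209783157743], [0.0, 0.0, 1.0]], 'tool_from_camera': [[0.0005698985507227116, -0.9632461306468149, -0.26861974426609025, 74.71872305375712], [0.9999998120137517, 0.00048817798223600554, 0.00037101848714127223, 0.21515023459284244], [-0.0002262478773927814, -0.2686199052121705, 0.9632462277817136, -163.03487812158195], [0.0, 0.0, 0.0, 1.0]]}
{'time_s': 0.15, 'joint_pos': array([ 1.05576794,  0.33374638,  0.03987935,  1.46606993, -0.01340246,
        1.34329181, -0.05850303]), 'joint_vel': array([ 0.00012006, -0.00224051, -0.00022788, -0.00237878,  0.00078724,
        0.00294524,  0.00047547]), 'joint_efforts': array([ 2.98004859e-03, -6.56839514e+01,  1.33731980e+00, -4.04108226e+01,
       -5.94798918e-02,  4.17706592e-02,  1.03660902e-04]), 'ee_pos': array([ 262.39629346, -594.28397994,  221.86422151]), 'tcp_rot': array([-6.01725520e-04,  9.78465820e-01,  2.06407965e-01, -1.68086347e-04]), 'force': array([-0.72385137,  0.98058745,  0.52747833]), 'ft_torque': array([ 0.02290952,  0.00081363, -0.01005008]), 'finger_force': 0.0, 'width': 0.9966617156035487}
```

View pics/top0.png

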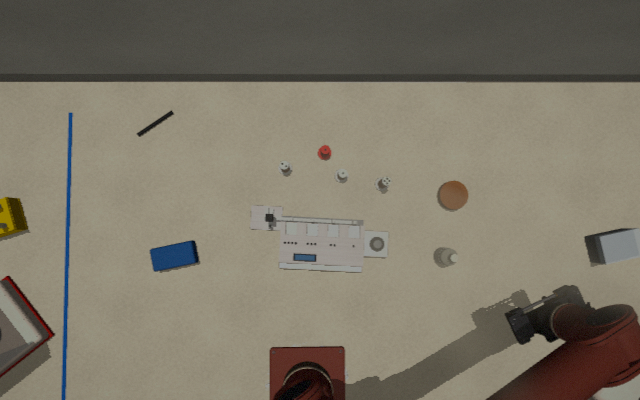

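View pics/scene0.png

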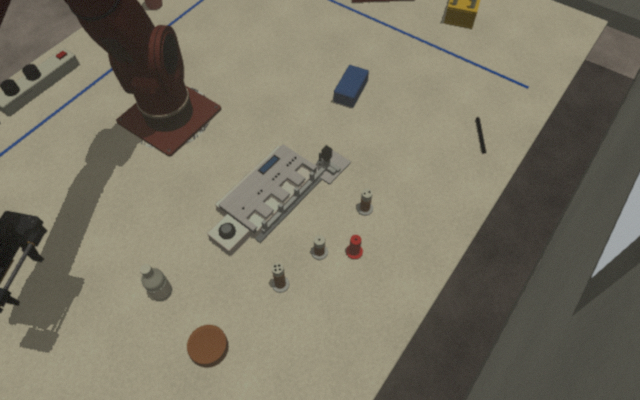

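The top view shows the shaker at (320,245), its black handle at (269,217) and the start button at (376,244). There are white-capped jars at (285,167), (342,175) and (384,184). A red look-alike stands at (325,152), and the dish stack at (453,195) is also amber. I'll check the choice in a close crop.

```bash
cat > h.py <<'E'
from station import arm
import numpy as np, cv2
from scipy.spatial.transform import Rotation as R
def q2R(q): return R.from_quat(q,scalar_first=True).as_matrix()
def cam(n,o=None):
    c=arm.camera_info(n); K=np.array(c["camera_matrix"])
    if n!="wrist": return K,q2R(c["rotation"]),np.array(c["position"])
    T=np.array(c["tool_from_camera"]); Rt=q2R(o["tcp_rot"])
    return K,Rt@T[:3,:3],Rt@T[:3,3]+o["ee_pos"]
def ray(n,uv,z,o=None):
    "world point at height z seen at pixel uv"
    K,Rc,p=cam(n,o); d=Rc@np.linalg.solve(K,[uv[0],uv[1],1]); return p+d*(z-p[2])/d[2]
def pix(n,P,o=None):
    K,Rc,p=cam(n,o); q=K@(Rc.T@(np.asarray(P,float)-p)); return q[:2]/q[2]
def down(a):
    "tool pointing down; closing line (tool y) along world angle a"
    y=np.array([np.cos(a),np.sin(a),0]); z=np.array([0,0,-1.])
    return R.from_matrix(np.c_[np.cross(y,z),y,z]).as_quat(scalar_first=True)
E
python3 - <<'E'
from h import *
t=cv2.imread("pics/top0.png")[140:280,240:400]; s=cv2.imread("pics/scene0.png")[140:300,200:390]
t=cv2.resize(t,None,fx=4.4,fy=4.4,interpolation=cv2.INTER_CUBIC)
cv2.imwrite("pics/c1.png",t[:600])
s=cv2.resize(s,None,fx=3.7,fy=3.7,interpolation=cv2.INTER_CUBIC)
cv2.imwrite("pics/c2.png",s[:600])
for n,uv,z in (("handle",(269,217),100),("start",(376.5,243.5),58),("jA",(285,167),85),("jB",(342,175),75),("jC",(384,184),95),("red",(325,152),70)): print(n,ray("top",uv,z).round(0))
E
```

```text
handle [514. 107. 100.]
start [ 433. -214.   58.]
jA [663.  60.  85.]
jB [ 639. -110.   75.]
jC [ 610. -234.   95.]
red [710. -60.  70.]
```

View pics/c1.png

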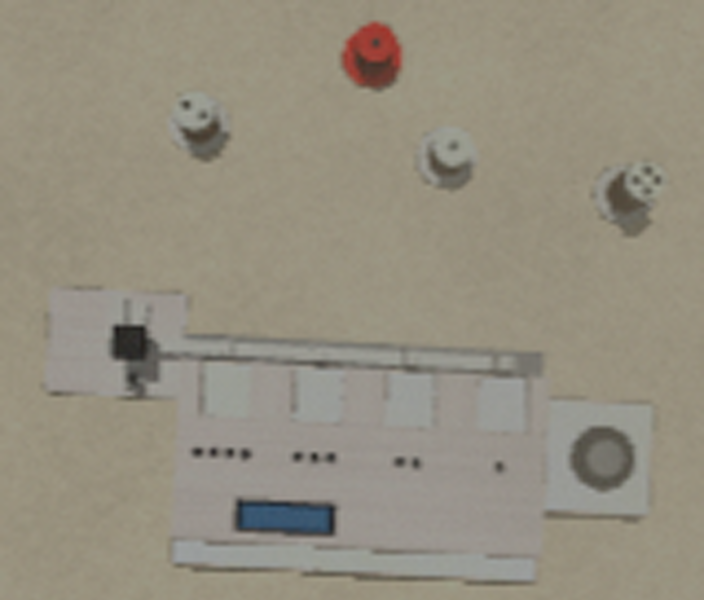

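View pics/c2.png

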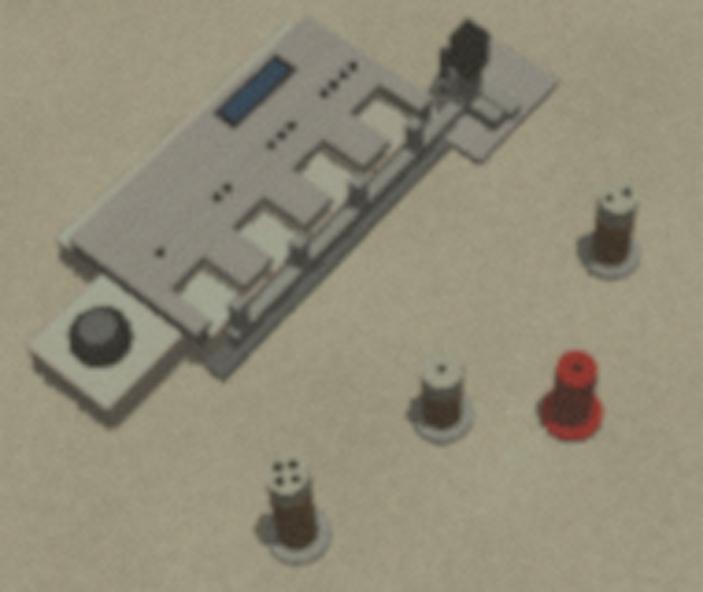

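Jar 1 is the white one-stud cap in the middle, in front of the red look-alike. Jar 2 is on the left, jar 4 on the right, and jar 3 is absent. Next is a wrist view above the shaker for a finer fit.

```bash
python3 - <<'E'
from h import *
c=lambda u,v:(u/4.4+240,v/4.4+140)
S=[ray("top",c(*p),50) for p in ((499,467),(407,463),(314,458),(222,454))]
d=S[3]-S[0]; print(np.round(S),np.degrees(np.arctan2(-d[0],d[1])),np.linalg.norm(d)/3)
arm.move_ptp([520,-40,250],down(-np.pi/2)); 
o=arm.observe(); im=arm.get_image("wrist"); cv2.imwrite("pics/w1.png",im[:,:,::-1])
import pickle; pickle.dump(o,open("w1.pkl","wb")); print(o["ee_pos"],o["joint_pos"],o["time_s"])
E
```

```text
[[ 425. -145.   50.]
 [ 428.  -81.   50.]
 [ 432.  -17.   50.]
 [ 435.   46.   50.]] -3.1180602482002153 63.728333698623594
[520.05342124 -41.01444502 249.9310593 ] [ 0.44506782  0.0879191  -0.47751861  1.71250292  0.04151913  1.35120789
 -1.61205487] 2.3417
```

View pics/w1.png

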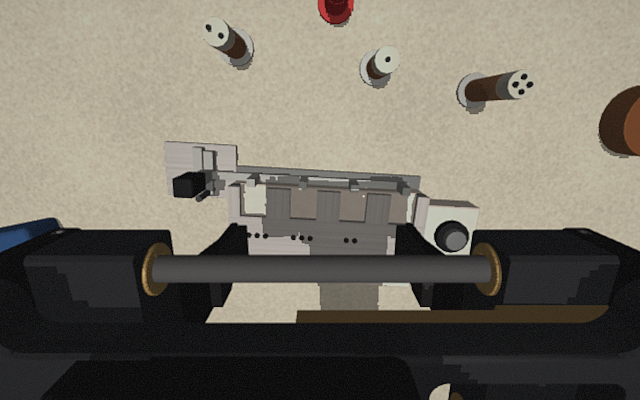

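The wrist view shows jar caps 1 at (388,59), 2 at (217,28) and 4 at (520,84). The gripper hides the lower part of the image, so I'll step back to see the slots.

```bash
python3 - <<'E'
from h import *
import pickle; o=pickle.load(open("w1.pkl","rb"))
for n,uv,z in (("j1",(388,59),70),("j2",(217,28),80),("j4",(520,84),100),("hand",(183,187),100),("start",(452,236),58)): print(n,ray("wrist",uv,z,o).round(1))
for p in ([440,-40,250],[450,-40,250]):
    try: arm.move_ptp(p,down(-np.pi/2-.055)); break
    except arm.IKError as e: print(e)
o=arm.observe(); im=arm.get_image("wrist")[:,:,::-1]; pickle.dump(o,open("w2.pkl","wb")); print(o["ee_pos"],o["joint_pos"])
cv2.imwrite("pics/w2f.png",im); cv2.imwrite("pics/w2.png",cv2.resize(im[40:230,150:500],None,fx=2.28,fy=2.28,interpolation=cv2.INTER_CUBIC))
E
```

```text
j1 [ 647.6 -111.9   70. ]
j2 [674.9  63.6  80. ]
j4 [ 620.1 -237.6  100. ]
hand [515.3 108.8 100. ]
start [ 439.3 -209.3   58. ]
[439.64078718 -40.71466105 250.47063971] [ 0.49370571 -0.09430642 -0.46406673  1.87707589 -0.0421854   1.34773469
 -1.58649911]
```

View pics/w2.png

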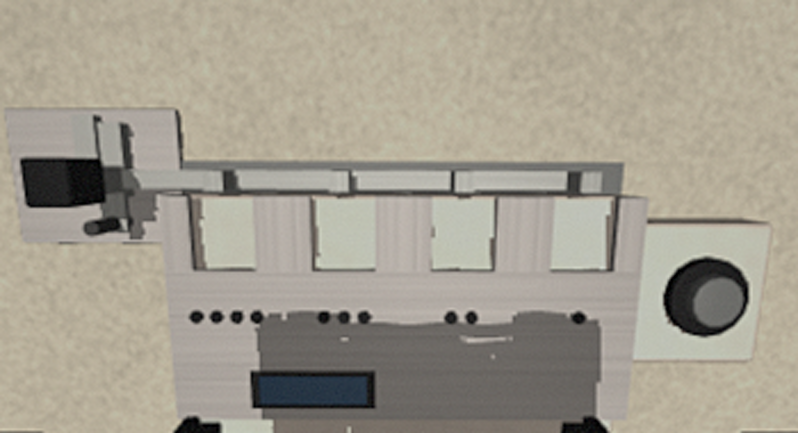

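The crop shows slot centres at u=223, 343, 463 and 583 (slots 4 to 1), with the mouth at v=196 and the blind end at v=270. The button top is at (718,301) and the handle top at (47,182).

```bash
python3 - <<'E'
from h import *
import pickle; o=pickle.load(open("w2.pkl","rb"))
f=lambda u,v,z: ray("wrist",(u/2.28+150,v/2.28+40),z,o)
B={n:f(u,270,50) for n,u in ((4,223.5),(3,343.5),(2,463.5),(1,583.5))}
M={n:f(u,196,50) for n,u in ((4,223.5),(3,343.5),(2,463.5),(1,583.5))}
d=(B[4]-B[1])[:2]; m=(M[4]-M[1])[:2]; print("pitch",np.hypot(*d)/3,"yaw",np.degrees([np.arctan2(-d[0],d[1]),np.arctan2(-m[0],m[1])]))
ey=(d+m)/np.hypot(*(d+m)); ex=np.array([ey[1],-ey[0]])
for n in B: print(n,(B[n][:2]+15*ex).round(1),(M[n][:2]-24*ex).round(1))
c=np.mean([B[n][:2]+15*ex for n in B]+[M[n][:2]-24*ex for n in B],0)
S={n:c+ey*64*(n-2.5) for n in B}; print(S)
for nm,p in (("start",f(718,301,58)),("hand",f(47,182,100))):
    r=p[:2]-S[1]; print(nm,p.round(1),"rel slot1:",(r@ex).round(1),(r@ey).round(1))
print("front corners",f(162,197,50),f(648,198,50))
pickle.dump((S,ex,ey),open("S.pkl","wb"))
E
```

```text
pitch 64.53416967955322 yaw [-3.20691235 -3.2014588 ]
4 [478.3  46.9] [478.   44.4]
3 [474.7 -17.5] [474.5 -18.2]
2 [471.1 -81.9] [471.  -80.8]
1 [ 467.5 -146.4] [ 467.5 -143.4]
{4: array([478.18514243,  46.26030787]), 3: array([474.60785424, -17.63963743]), 2: array([471.03056606, -81.53958273]), 1: array([ 467.45327787, -145.43952803])}
start [ 433.2 -215.2   58. ] rel slot1: -30.3 -71.5
hand [514.1 109.2 100. ] rel slot1: 32.4 256.9
front corners [503.24798909  75.21161732  50.        ] [ 488.54781381 -178.44922281   50.        ]
```

```bash
cat >> h.py <<'E'
import pickle
try: S,ex,ey=pickle.load(open("S.pkl","rb"))
except Exception: pass
A=-np.pi/2-.056
def st(t=""):
    o=arm.observe(); print(t,o["ee_pos"].round(1),"F",o["force"].round(1),"w",round(o["width"]*87,1),"ff",round(o["finger_force"],1),"t",round(o["time_s"],1)); return o
def w3(xy,z): return [xy[0],xy[1],z]
def sh(dx,dy): return S[1]+ex*dx+ey*dy
E
python3 - <<'E'
from h import *
h=np.array([514.3,108.8])
arm.move_ptp(w3(h,150),down(A)); arm.move_gripper(.6)
arm.servo_line(w3(h,68)); st("at")
arm.move_gripper(0,30); o=st("grip"); p=o["ee_pos"]; xy=p[:2]
arm.servo_line(w3(xy,p[2]+17),velocity=40); st("lift")
arm.servo_line(w3(xy+ey*32,p[2]+17),velocity=50); st("slide")
arm.servo_line(w3(xy+ey*33.5,p[2]+17),velocity=20); st("stop")
arm.servo_line(w3(xy+ey*32.5,p[2]+.5),velocity=40); st("low")
pickle.dump(p,open("gripshut.pkl","wb"))
im=arm.get_image("wrist")[:,:,::-1]; cv2.imwrite("pics/g1.png",im)
E
```

```text
at [514.8 109.1  68.7] F [0.3 0.8 0.7] w 52.1 ff 0.0 t 5.2
grip [514.4 108.8  68.2] F [-0.4  0.3  1.5] w 21.7 ff 30.0 t 5.9
lift [514.4 108.8  85.2] F [ 0.8 -0.  -2.2] w 21.8 ff 30.0 t 6.4
slide [516.2 140.5  85. ] F [ 1.  -4.2 -2.4] w 21.5 ff 30.0 t 7.2
stop [516.2 140.6  84.9] F [ 1.1 -8.5 -2.4] w 21.5 ff 30.0 t 7.5
low [516.2 140.6  68.5] F [ 0.8 -5.4 -3.7] w 22.1 ff 30.0 t 8.1
```

```bash
cat >> h.py <<'E'
def look(xy,name,z=210,back=50,crop=None):
    arm.move_ptp(w3(np.array(xy)-ex*back,z),down(A)); arm.wait(.2); o=arm.observe(); im=arm.get_image("wrist")[:,:,::-1]
    pickle.dump(o,open(name+".pkl","wb")); cv2.imwrite(f"pics/{name}.png",im[:230])
E
python3 - <<'E'
from h import *
arm.move_gripper(.5); st("rel"); 
p=arm.observe()["ee_pos"]; arm.servo_line(w3(p[:2],160)); 
look((643,-111),"j1"); st()
E
```

```text
rel [516.2 141.3  68.7] F [0.1 0.2 0.6] w 44.0 ff 0.0 t 8.8
 [ 593.  -106.7  210. ] F [ 0.  -0.  -0.7] w 43.4 ff 0.0 t 10.8
```

View pics/j1.png

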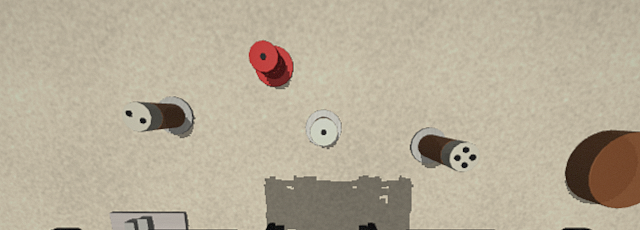

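Cap 1 is at (323,132) with its foot concentric with the cap, so it's seen from directly above. Cap 2 is at (138,116) and cap 4 at (463,157).

```bash
cat >> h.py <<'E'
def place(n,xy,h):
    xy=np.array(xy); zt=h-34; xy0=xy
    arm.move_ptp(w3(xy,zt+75),down(A)); arm.move_gripper(.8); arm.servo_line(w3(xy,zt),velocity=120); st("down")
    arm.move_gripper(0,25); o=st("grip"); p=o["ee_pos"]
    if o["width"]*87<24 or o["width"]*87>32: print("BAD GRIP"); return
    arm.servo_line([*p[:2],p[2]+60])
    g=S[n]
    arm.servo_line(w3(g+ex*95,p[2]+60),velocity=200); arm.servo_line(w3(g+ex*85,p[2]+33),velocity=100)
    arm.servo_line(w3(g+ex*6,p[2]+33),velocity=80); o=st("near"); f0=o["force"][:2]@ex
    for d in np.arange(5,-5.1,-.5):
        arm.servo_line(w3(g+ex*d,p[2]+33),velocity=20); f=arm.observe()["force"][:2]@ex-f0
        if f>7: break
    o=st(f"stop d={d} f={f:.1f}"); 
E
python3 - <<'E'
from h import *
o=pickle.load(open("j1.pkl","rb"))
for n,uv,z in (("j1",(323,132),70),("j1f",(324,129),6),("j2",(138,116),80),("j2f",(179,117),6),("j4",(463,157),100),("j4f",(431,146),6)): print(n,ray("wrist",uv,z,o).round(1))
j1=(ray("wrist",(323,132),70,o)[:2]+ray("wrist",(324,129),6,o)[:2])/2
place(1,j1,70)
E
```

```text
j1 [ 647.1 -110.7   70. ]
j1f [ 646.2 -112.2    6. ]
j2 [672.   64.4  80. ]
j2f [669.3  59.8   6. ]
j4 [ 619.9 -238.   100. ]
j4f [ 619.  -241.9    6. ]
down [ 647.2 -111.4   36.7] F [1.1 0.  0.8] w 69.7 ff 0.0 t 12.9
grip [ 646.7 -111.4   36. ] F [-0.2  0.3  0. ] w 27.4 ff 25.0 t 13.7
near [ 473.7 -145.1   69.3] F [1.7 4.7 1.3] w 27.5 ff 25.0 t 16.4
stop d=-5.0 f=4.4 [ 463.8 -144.6   69.5] F [ 6.1  4.6 -2.9] w 27.4 ff 25.0 t 21.7
```

```bash
python3 - <<'E'
from h import *
im=arm.get_image("scene")[:,:,::-1]; cv2.imwrite("pics/s1.png",cv2.resize(im[140:280,180:380],None,fx=4,fy=4,interpolation=cv2.INTER_CUBIC))
st()
E
```

```text
[ 463.8 -144.5   69.5] F [ 6.1  3.7 -3.4] w 27.4 ff 25.0 t 21.7
```

View pics/s1.png

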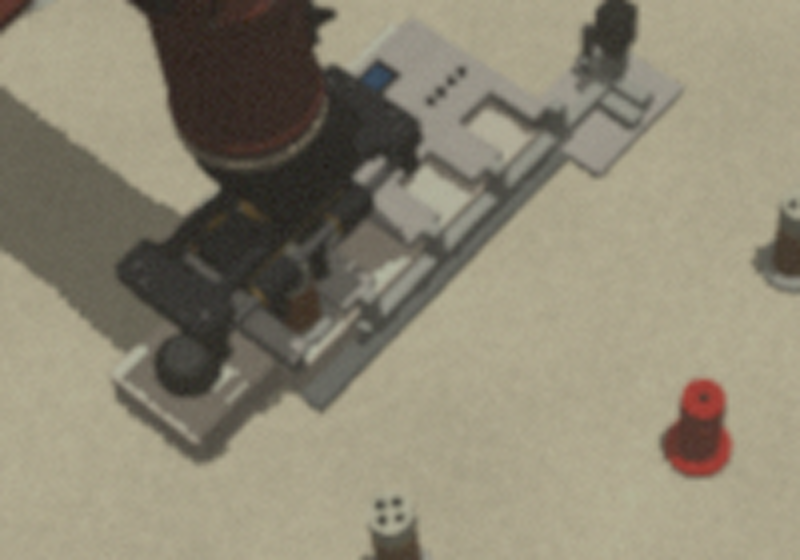

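The jar stands in slot 1 deep against the blind end, with gate teeth midway. The steady +y side force means it rubs the -y wall, so I'll centre it by force to refine the slot estimate.

```bash
python3 - <<'E'
from h import *
p=S[1]-ex*4
for d in (1,2,3,4,5,6,7):
    arm.servo_line(w3(p+ey*d,69),velocity=20); o=st(d)
    if o["force"][1]<-4: break
E
```

```text
1 [ 464.2 -144.4   69.4] F [ 3.6  2.2 -0.5] w 27.4 ff 25.0 t 22.0
2 [ 464.  -143.9   69.3] F [ 4.8 -1.1 -0.3] w 27.0 ff 25.0 t 22.2
3 [ 464.  -143.1   69.3] F [ 5.9 -1.8 -1.5] w 27.5 ff 25.0 t 22.5
4 [ 464.1 -142.1   69.3] F [ 5.5 -1.9 -1. ] w 27.3 ff 25.0 t 22.7
5 [ 464.1 -141.8   69.3] F [ 4.3 -4.6 -0.3] w 27.3 ff 25.0 t 23.0
```

```bash
python3 - <<'E'
from h import *
for n in S: S[n]=S[n]+2.3*ey
pickle.dump((S,ex,ey),open("S.pkl","wb"))
arm.servo_line(w3(S[1]-ex*3.5,69),velocity=20); st("c")
for z in (68,67,66,65.3):
    arm.servo_line(w3(S[1]-ex*3.5,z),velocity=20); o=st(z)
    if o["force"][2]>4: break
arm.move_gripper(.5); st("rel")
p=arm.observe()["ee_pos"]; arm.servo_line(w3(p[:2],160))
look((672,62),"j2"); st()
im=cv2.imread("pics/j2.png"); 
arm.move_ptp(w3(S[1]-ex*20+ey*20,240),down(A)); arm.wait(.2); pickle.dump(arm.observe(),open("k1.pkl","wb"))
k=arm.get_image("wrist")[:230,:,::-1]; cv2.imwrite("pics/jk.png",np.vstack([im,k]))
E
```

```text
c [ 464.2 -143.3   69.1] F [ 3.8 -1.5 -0.6] w 27.4 ff 25.0 t 23.3
68 [ 464.2 -143.1   68. ] F [ 5.  -1.8 -0.8] w 27.4 ff 25.0 t 23.5
67 [ 464.2 -142.9   67. ] F [ 4.5 -1.8  0.5] w 27.2 ff 25.0 t 23.8
66 [ 464.4 -142.9   66.2] F [ 5.5 -0.6  2.7] w 27.2 ff 25.0 t 24.0
65.3 [ 464.7 -142.9   66. ] F [ 4.8 -0.8  8.1] w 27.3 ff 25.0 t 24.3
rel [ 463.9 -143.    65.2] F [-0.1  1.1  0.1] w 43.2 ff 0.0 t 24.9
 [621.9  63.3 210. ] F [0.1 0.3 0.6] w 43.8 ff 0.0 t 26.9
```

View pics/jk.png

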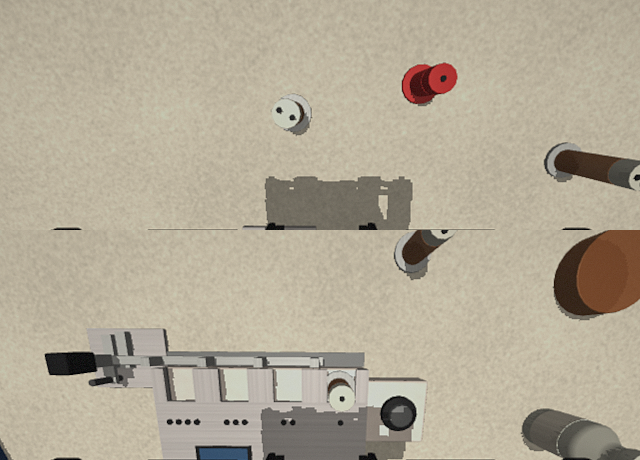

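Jar 1 stands home in slot 1, with its cap at (341,168) in the lower image. Jar 2 is upright at (287,112) with its foot at (292,112).

```bash
cat >> h.py <<'E'
def settle(n,h):
    "lower the held jar on the floor and let go"
    p=arm.observe()["ee_pos"]; f0=arm.observe()["force"][2]; z0=h-34+33
    for z in np.arange(z0-1,z0-5,-.7):
        q=arm.observe()["ee_pos"]; arm.servo_line(w3(p[:2],z),velocity=20)
        if arm.observe()["force"][2]-f0>4: break
    st("low"); arm.move_gripper(.5); st("rel"); arm.servo_line(w3(p[:2],h+100))
E
python3 - <<'E'
from h import *
o=pickle.load(open("k1.pkl","rb")); c=ray("wrist",(341,168),100,o)[:2]-S[1]; print("jar1 rel",(c@ex).round(1),(c@ey).round(1))
o=pickle.load(open("j2.pkl","rb"))
a,b=ray("wrist",(287,112),80,o),ray("wrist",(292,112),6,o); print(a,b)
place(2,a[:2]*.6+b[:2]*.4,80)
E
```

```text
jar1 rel -1.4 1.0
[697.1591831   91.18735902  80.        ] [696.9938199   93.36643222   6.        ]
down [697.5  92.4  46.7] F [ 0.6  0.5 -0.5] w 69.6 ff 0.0 t 31.1
grip [697.1  92.1  46. ] F [-0.2  0.1  0.3] w 27.2 ff 25.0 t 31.8
near [477.7 -79.6  79.1] F [-0.5  0.3 -1.1] w 27.2 ff 25.0 t 35.2
stop d=-5.0 f=6.4 [467.4 -78.9  79.6] F [ 5.9 -0.1  1.3] w 27.4 ff 25.0 t 40.5
```

Jar 2 had been knocked, and it was re-measured in time. It went in with no side force.

```bash
python3 - <<'E'
from h import *
settle(2,80)
look((619.5,-239),"j4"); st()
E
```

```text
low [468.3 -78.9  76.5] F [ 4.5 -0.4  6.8] w 26.9 ff 25.0 t 41.5
rel [467.2 -78.9  75.8] F [ 0.2  0.3 -0.8] w 43.4 ff 0.0 t 42.1
 [ 569.4 -235.3  210.4] F [-0.9 -0.3  0.3] w 43.6 ff 0.0 t 44.0
```

View pics/j4.png

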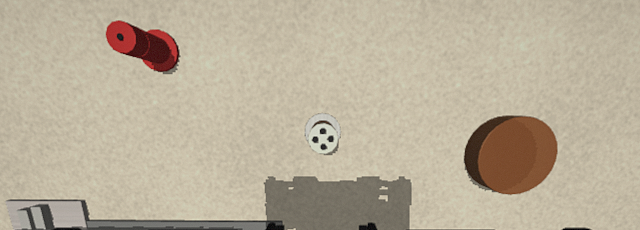

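Jar 4 hasn't moved: cap at (323,137), foot at (323,130).

```bash
python3 - <<'E'
from h import *
o=pickle.load(open("j4.pkl","rb"))
a,b=ray("wrist",(323,137),100,o),ray("wrist",(323,130),6,o); print(a,b)
place(4,a[:2]*.6+b[:2]*.4,100)
E
```

```text
[ 621.11913948 -239.31895479  100.        ] [ 621.56639731 -239.98293371    6.        ]
down [ 621.8 -239.5   66.6] F [-0.5  0.   1. ] w 69.7 ff 0.0 t 45.9
grip [ 621.3 -239.5   66. ] F [-0.5  0.1  0.3] w 27.2 ff 25.0 t 46.7
near [484.6  47.4  99.2] F [ 0.  -5.6  2.4] w 27.3 ff 25.1 t 50.4
stop d=-1.5 f=7.8 [477.9  47.6  98.8] F [ 7.8 -6.2 -9.5] w 27.7 ff 25.0 t 53.9
```

```bash
python3 - <<'E'
from h import *
g=S[4]
arm.servo_line(w3(g+ex*3,98.5),velocity=20); st("back")
for d in (-1,-2,-3,-4,-5,-6):
    arm.servo_line(w3(g+ex*3+ey*d,98.5),velocity=20); o=st(d)
    if o["force"][1]>3: break
E
```

```text
back [481.5  47.8  98.8] F [-1.8 -6.4  6.4] w 27.4 ff 25.1 t 54.3
-1 [481.4  47.4  98.7] F [-1.4 -4.4  4.4] w 27.6 ff 25.0 t 54.6
-2 [481.3  47.   98.7] F [-1.1 -2.6  4.7] w 27.2 ff 24.9 t 54.8
-3 [481.2  46.5  98.7] F [-2.3  1.4  4.5] w 27.3 ff 24.8 t 55.1
-4 [481.2  45.8  98.7] F [-1.4  2.   5.2] w 27.6 ff 24.8 t 55.3
-5 [481.3  44.5  98.8] F [-1.9  3.9  4.3] w 27.3 ff 24.8 t 55.6
```

```bash
python3 - <<'E'
from h import *
g=S[4]-3.3*ey
arm.servo_line(w3(g+ex*3,99),velocity=20); st("c")
for d in np.arange(2,-5,-1):
    arm.servo_line(w3(g+ex*d,99),velocity=20); o=st(d)
    if o["force"][0]>8 or abs(o["force"][2])>9: break
im=arm.get_image("scene")[:,:,::-1]; cv2.imwrite("pics/s4.png",cv2.resize(im[120:240,240:400],None,fx=4.5,fy=4.5,interpolation=cv2.INTER_CUBIC))
E
```

```text
c [481.1  45.2  98.9] F [-0.5  1.6  1.7] w 27.4 ff 24.8 t 55.8
2 [480.2  45.1  98.9] F [ 0.7  2.  -1.5] w 27.5 ff 24.8 t 56.1
1 [479.4  45.1  99. ] F [ 3.4  0.4 -4.8] w 27.4 ff 24.8 t 56.3
0 [478.4  45.   99. ] F [ 5.6  0.7 -6.4] w 27.3 ff 24.9 t 56.6
-1 [477.5  44.7  98.9] F [ 6.6 -0.9 -7.4] w 27.3 ff 25.0 t 56.8
-2 [476.7  44.7  98.8] F [ 7.2 -0.5 -9. ] w 27.4 ff 25.0 t 57.1
-3 [475.8  44.6  98.8] F [  9.   -0.7 -10.7] w 27.4 ff 25.0 t 57.3
```

View pics/s4.png

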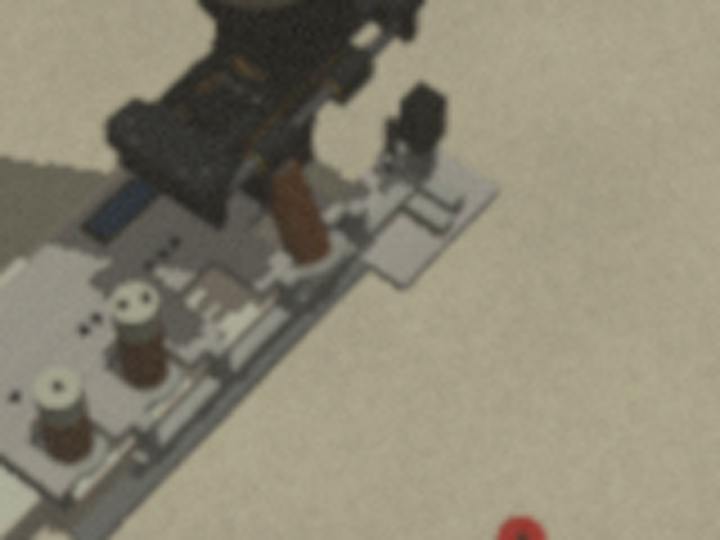

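Jar 4's foot caught at the slot mouth and the jar is leaning. I'll back it out, set it down on open bench so it rights itself, and re-measure.

```bash
python3 - <<'E'
from h import *
g=S[4]-3.3*ey
arm.servo_line(w3(g+ex*0,98.8),velocity=20); st()
arm.servo_line(w3(g+ex*12,98.8),velocity=25); st()
arm.servo_line(w3(g+ex*55,99.5),velocity=50); st("out")
arm.servo_line(w3(g+ex*65,135),velocity=80)
arm.servo_line(w3(g+ex*135,135),velocity=100); f0=st("away")["force"][2]
arm.servo_line(w3(g+ex*135,75),velocity=80)
for z in np.arange(74,65.9,-1):
    arm.servo_line(w3(g+ex*135,z),velocity=20); o=arm.observe()
    if o["force"][2]-f0>6: break
st("down"); arm.move_gripper(.9); arm.servo_line(w3(g+ex*135,170)); arm.wait(.3)
look(g+ex*140,"j4b")
E
```

```text
[477.8  44.8  98.8] F [ 0.1 -2.5  2.6] w 27.3 ff 25.0 t 57.7
 [489.9  44.8  98.7] F [-1.5 -0.6  3. ] w 27.3 ff 25.0 t 58.3
out [532.8  42.3  99.5] F [-0.2  0.1 -2.4] w 27.3 ff 25.0 t 59.3
away [612.4  38.  134.8] F [-0.3  0.2 -2.7] w 27.6 ff 25.0 t 60.8
down [613.5  37.8  68.7] F [-0.1 -0.5  6.7] w 27.3 ff 25.0 t 63.4
```

View pics/j4b.png

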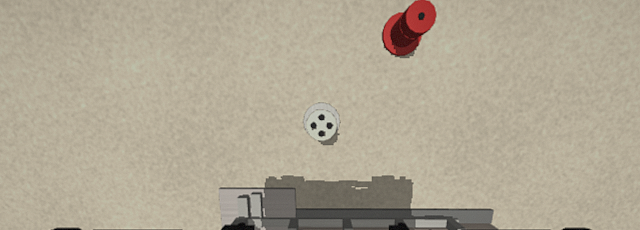

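Jar 4 is upright again, cap at (321,125) and foot at (321,122). I'll grip lower and harder for a shorter lever, enter slowly, and centre by side force in the slot mouth.

```bash
python3 - <<'E'
from h import *
o=pickle.load(open("j4b.pkl","rb"))
a,b=ray("wrist",(321,125),100,o),ray("wrist",(321,122),6,o); print(a,b)
xy=a[:2]*.5+b[:2]*.5; zt=41
arm.move_ptp(w3(xy,140),down(A)); arm.move_gripper(.8); arm.servo_line(w3(xy,zt),velocity=100)
arm.move_gripper(0,45); p=st("grip")["ee_pos"]
arm.servo_line(w3(p[:2],p[2]+33),velocity=80)
g=S[4]-2.3*ey; z=p[2]+33
arm.servo_line(w3(g+ex*70,z),velocity=100); f0=st("pre")["force"]
for d in range(66,14,-3):
    arm.servo_line(w3(g+ex*d,z),velocity=40); o=arm.observe(); f=o["force"]-f0; print(d,o["ee_pos"].round(1),f.round(1))
    if np.abs(f).max()>4: break
E
```

```text
[630.40449806  36.68964674 100.        ] [629.58006484  36.81381688   6.        ]
grip [630.   36.7  41. ] F [-0.3  0.8 -0.4] w 26.9 ff 45.0 t 69.1
pre [548.7  42.2  74.1] F [ 0.2 -0.  -1.5] w 27.1 ff 45.0 t 70.6
66 [544.   42.7  73.9] [-0.6 -0.   0.6]
63 [540.9  42.8  74. ] [-0.5 -1.3 -0.3]
60 [537.9  42.9  74. ] [-0.2  1.3 -1.1]
57 [534.9  43.   74. ] [-0.5 -1.1  0.6]
54 [532.   43.2  74. ] [ 0.2 -0.3  0.4]
51 [528.9  43.4  74. ] [-0.2 -0.3  0.1]
48 [525.9  43.6  74. ] [-0.7 -0.9  0. ]
45 [522.9  43.7  74. ] [-0.4 -0.6 -0.6]
42 [519.9  43.9  74. ] [ 0.2  0.2 -0.3]
39 [516.9  44.   73.9] [-0.2  0.6  0.8]
36 [514.   44.2  74. ] [-0.6 -0.2  0.6]
33 [511.   44.4  74. ] [-0.4 -0.1 -0.4]
30 [508.   44.6  74. ] [-0.2  0.  -0.2]
27 [505.   44.5  74. ] [-0.9  0.   0.4]
24 [502.   44.5  74. ] [-0.6 -2.9  0.4]
21 [499.   44.6  73.9] [ 0.2 -3.8  0.6]
18 [496.1  44.9  74. ] [ 0.6 -4.7  0.7]
```

```bash
python3 - <<'E'
from h import *
g=S[4]-2.3*ey; z=74
for d in np.arange(-1,-10,-1):
    arm.servo_line(w3(g+ex*18+ey*d,z),velocity=20); o=arm.observe(); print(d,o["ee_pos"].round(1),o["force"].round(1))
    if o["force"][1]>4: break
E
```

```text
-1 [495.9  44.7  74. ] [ 0.7 -2.1 -2.1]
-2 [495.9  43.7  74. ] [-0.8  0.2 -2.2]
-3 [495.9  42.5  74. ] [-0.5  0.3 -2.7]
-4 [495.9  42.2  74. ] [-0.7  5.1 -2.5]
```

```bash
python3 - <<'E'
from h import *
g=S[4]-2.3*ey; z=74; y=-2.4
arm.servo_line(w3(g+ex*18+ey*y,z),velocity=20)
for d in np.arange(17,-5.5,-1):
    arm.servo_line(w3(g+ex*d+ey*y,z),velocity=30); o=arm.observe(); f=o["force"]; print(d,round(y,1),o["ee_pos"].round(1),f.round(1))
    if abs(f[1])>2: y+=.25*f[1]
    if f[0]>7 or abs(f[2])>8: break
E
```

```text
17.0 -2.4 [495.   42.6  74. ] [ 0.   0.4 -1.6]
16.0 -2.4 [493.9  42.8  74. ] [ 0.1 -0.3 -1.5]
15.0 -2.4 [493.  43.  74.] [ 0.2 -0.4 -0.9]
14.0 -2.4 [492.  43.  74.] [-1.   0.2 -1.4]
13.0 -2.4 [491.   43.1  74. ] [ 0.6  0.1 -1.9]
12.0 -2.4 [490.   43.2  74. ] [-0.6 -0.8 -1.9]
11.0 -2.4 [489.   43.2  74. ] [-0.3 -0.6 -1.8]
10.0 -2.4 [488.   43.3  74. ] [-0.2  0.7 -1.3]
9.0 -2.4 [487.   43.4  74. ] [ 1.3 -0.2 -1.8]
8.0 -2.4 [486.   43.4  74. ] [-0.6 -0.4 -1.4]
7.0 -2.4 [485.   43.5  74. ] [ 0.5 -0.1 -1. ]
6.0 -2.4 [484.   43.5  74. ] [ 0.1  0.1 -0.8]
5.0 -2.4 [483.   43.6  74. ] [ 0.1  0.1 -1. ]
4.0 -2.4 [482.   43.7  74. ] [-1.  -0.  -1.1]
3.0 -2.4 [481.   43.6  74. ] [ 0.2  0.2 -0.9]
2.0 -2.4 [480.   43.7  74. ] [-0.4 -0.2 -1.6]
1.0 -2.4 [479.   43.8  74. ] [-0.3 -0.4 -2.2]
0.0 -2.4 [478.   43.8  74. ] [ 0.4 -0.4 -2.2]
-1.0 -2.4 [477.   43.9  74. ] [-0.6  0.4 -1.4]
-2.0 -2.4 [476.4  43.9  74.1] [ 1.8 -0.7 -2.2]
-3.0 -2.4 [476.1  44.   74.3] [ 5.1 -0.7 -5. ]
-4.0 -2.4 [475.9  44.   74.5] [ 8.  -1.5 -6.2]
```

Crisp contact at the blind end (d≈-1.7). Now lower, release, and inspect all three from above.

```bash
python3 - <<'E'
from h import *
g=S[4]-4.7*ey
arm.servo_line(w3(g-ex*1.7,74),velocity=20); f0=st()["force"][2]
for z in np.arange(73,69.9,-.7):
    arm.servo_line(w3(g-ex*1.7,z),velocity=20)
    if arm.observe()["force"][2]-f0>4: break
st("low"); arm.move_gripper(.5); st("rel"); arm.servo_line(w3(g-ex*1.7,200))
arm.move_ptp(w3(S[2]-ex*15+ey*32,270),down(A)); arm.wait(.2); pickle.dump(arm.observe(),open("k2.pkl","wb"))
im=arm.get_image("wrist")[:,:,::-1]; cv2.imwrite("pics/k2.png",cv2.resize(im[30:230,160:480],None,fx=2.5,fy=2.5,interpolation=cv2.INTER_CUBIC)); st()
E
```

```text
[476.4  43.9  74. ] F [ 1.  -1.2 -0.7] w 27.4 ff 45.0 t 81.9
low [476.5  44.   70.8] F [-1.4 -1.5 10.1] w 26.9 ff 45.0 t 83.2
rel [476.3  44.   70.2] F [0.1 0.3 0.1] w 43.8 ff 0.0 t 83.8
 [457.8 -45.1 269.2] F [-0.4  0.4 -0.3] w 43.4 ff 0.0 t 85.6
```

View pics/k2.png

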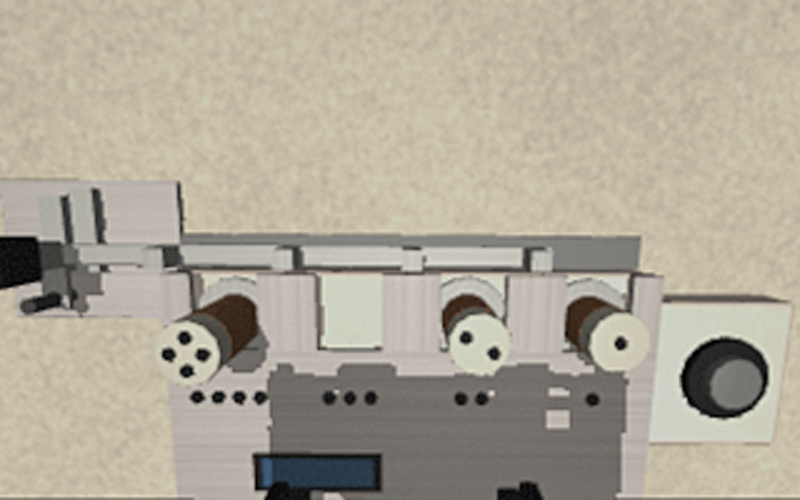

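All three jars are upright in slots 4, 2 and 1: caps at (189,350), (479,345) and (619,344), foot front edges all near row 279. I'll check how far in they are numerically.

```bash
python3 - <<'E'
from h import *
o=pickle.load(open("k2.pkl","rb")); f=lambda u,v,z: ray("wrist",(u/2.5+160,v/2.5+30),z,o)[:2]
for n,uv,z,e in ((4,(189,350),130,(231,277)),(2,(479,345),110,(470,277)),(1,(619,344),100,(594,279))):
    c=f(*uv,z)-S[n]; q=f(*e,36)-S[n]; print(n,"cap",(c@ex).round(1),(c@ey).round(1),"flange edge",(q@ex).round(1),q@ey)
    c=f(*{4:(222,348),2:(470,348),1:(597,350)}[n],50)-S[n]
E
```

```text
4 cap 0.1 -6.0 flange edge 20.7 -3.545665978883842
2 cap -1.2 0.5 flange edge 21.1 -1.274694030926531
1 cap -2.4 0.3 flange edge 20.2 -2.5389429455734245
```

All three are home. Now to shut the gate and press start.

```bash
python3 - <<'E'
from h import *
q=pickle.load(open("gripshut.pkl","rb")); xy=q[:2]; op=xy+ey*32
arm.move_ptp(w3(op,170),down(A)); arm.move_gripper(.5,30); arm.servo_line(w3(op,72),velocity=120); st("at")
arm.move_gripper(0,30); p=st("grip")["ee_pos"]; z=p[2]
arm.servo_line(w3(p[:2],z+17),velocity=40); st("lift")
arm.servo_line(w3(xy,z+17),velocity=50); st("slide")
arm.servo_line(w3(xy-ey*1.5,z+17),velocity=20); st("stop")
arm.servo_line(w3(xy-ey*.5,z),velocity=40); st("low")
arm.move_gripper(.45); st("rel"); arm.servo_line(w3(arm.observe()["ee_pos"][:2],190))
arm.move_ptp(w3(S[2]-ex*15+ey*32,270),down(A)); arm.wait(.2)
im=arm.get_image("wrist")[:,:,::-1]; cv2.imwrite("pics/k3.png",cv2.resize(im[30:230,160:480],None,fx=2.5,fy=2.5,interpolation=cv2.INTER_CUBIC))
E
```

```text
at [516.7 141.1  72.7] F [ 0.6 -0.6 -0.6] w 43.4 ff 0.0 t 87.7
grip [516.4 140.5  72.2] F [-0.7 -1.6  2.6] w 21.7 ff 30.0 t 88.2
lift [516.3 140.5  89.2] F [ 0.9 -0.2 -2.2] w 21.7 ff 30.0 t 88.8
slide [514.4 108.5  89.2] F [-0.1  0.2 -2.4] w 21.6 ff 30.0 t 89.5
stop [514.4 108.4  89.4] F [ 1.2  4.8 -2.4] w 21.6 ff 30.0 t 89.8
low [514.5 108.5  72.1] F [-1.6  2.8  4.8] w 21.5 ff 30.0 t 90.4
rel [514.4 108.2  72.2] F [-1.2 -0.6 -0.3] w 39.0 ff 0.0 t 91.0
```

View pics/k3.png

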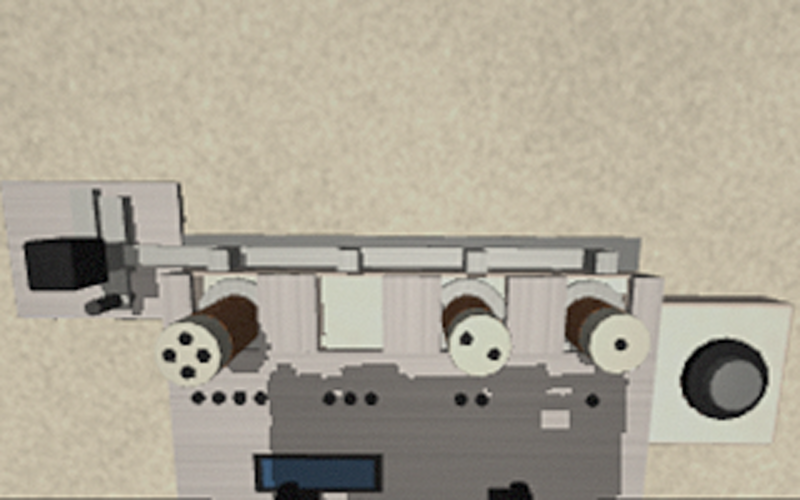

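The gate is shut, its teeth in front of the slot mouths, and the jars haven't moved. Next the button, top centre at (737,384) in the crop.

```bash
python3 - <<'E'
from h import *
o=arm.observe(); b=ray("wrist",(737/2.5+160,384/2.5+30),58,o); r=b[:2]-S[1]; print(b,r@ex,r@ey)
xy=(b[:2]+np.array([433.2,-215.2]))/2
arm.move_gripper(0,20); arm.move_ptp(w3(xy,150),down(A)); arm.servo_line(w3(xy,62),velocity=100); f0=st()["force"][2]
for z in np.arange(59,46.9,-1):
    arm.servo_line(w3(xy,z),velocity=25); o=arm.observe(); f=o["force"][2]-f0; print(z,o["ee_pos"][2].round(1),f.round(1))
    if f>14: break
arm.wait(.3); st(); arm.servo_line(w3(xy,200)); arm.wait(.5); st()
im=arm.get_image("top")[:,:,::-1]; cv2.imwrite("pics/end.png",im)
E
```

```text
[ 432.94202432 -216.16963751   58.        ] -30.50383170285894 -74.84854416811922
 [ 433.6 -215.8   62.6] F [ 1.  -0.2  0.3] w 0.5 ff 0.0 t 95.8
59.0 59.1 -0.1
58.0 58.2 1.0
57.0 57.1 1.6
56.0 56.1 2.5
55.0 55.1 2.8
54.0 54.1 3.7
53.0 53.1 3.8
52.0 52.4 9.8
51.0 52.2 22.1
 [ 433.4 -215.9   52.2] F [-4.8  1.5 21.5] w 0.2 ff 11.1 t 98.3
 [ 433.1 -215.7  199.9] F [ 0.1 -0.4  0.4] w 0.2 ff 0.0 t 100.0
```

The button went down its full 6 mm to the bottom stop, and the gripper is clear of everything. Handing in.

```bash
python3 -c "
from station import arm
print(arm.job_done())"
```

```text
the job is handed in; nothing more can be done
None
```

I handed the job in at about 100 s: gate opened, jars 1, 2 and 4 fully home in their slots (jar 3 was absent; jar 4 jammed and leaned at its slot mouth on the first try, so I set it down and re-inserted it), gate shut and lowered, then start pressed its full 6 mm.

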